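# Hold a centre punch on the marked spot of a bridged bar

### The job

Set up the brass bar for punching: first lay it, red spot up, across both rests of the grey stand so that it lies flat in the channels, roughly centred, and let go of it. Then take the spring-nosed centre punch out of its wooden holder and hold it upright with its point on the red spot, pressing gently until the nose has sunk about half of its travel, never all the way in; finish like that, still gripping the punch and pressing, ready for the next step. Do not disturb the jar, the bottle or the wax puck.

Things in the scene. Friction and masses are not known exactly. Their poses are not given: they have to be found in the camera images.
- stand: Fixed steel stand. Grey base plate 84 (x) x 196 (y) x 8 mm; two dark rests centred at y = -60 and +60 mm, each 30 mm long in y, upper face 30 mm above the table; between them a 90 mm gap, open down to the plate. Lips 5 mm high on the rests leave a channel along y, x from -17 to +17 mm. Origin: centre of the plate's underside, on the table; z up.
- bar: Loose brass bar, 24 (x) x 160 (y) x 8 mm (z), 0.15 to 0.3 kg, lying flat on the table, red spot up; grip it across its 24 mm width. The red spot, 10 mm across, is 15 mm from the middle towards its +y end. Origin: centre of the underside; z up. Either end may go to either rest.
- bar_spot (a point): Centre of the red spot, on the top face of the bar (bar frame 0, 15, 8 mm).
- holder: Fixed wooden block 64 x 64 x 54 mm with an upright through hole 20 mm wide in the middle, in which the punch stands. Origin: centre of the underside, on the table.
- punch: Loose round centre punch, 0.1 kg, standing point down in the holder; lifts straight out. Origin: on the axis, under the brass collar (26 mm wide, 6 mm thick) that rests on the holder's top; z up to the red cap. Knurled grip, 16 mm diameter, 6 to 55 mm above origin; red cap, 19 mm wide, to 66 mm. Below: 16 mm barrel down to -20 mm, then the thin nose, point at -42 mm when out.
- punch_tip (a point): Point of the punch's nose; 42 mm under the punch's origin on its axis when the nose is out, moving towards the origin as it sinks in.
- nose (a joint): How far the nose is pushed into the punch: 0 fully out (at rest), 0.012 m fully in. Spring: about 1 N to start it and 0.5 N more per mm (4 N at half travel).
- rivet_jar: Bystander: small clear jar of rivets with a mustard lid, 47 mm wide, 50 mm high. Origin: centre of the underside.
- dye_bottle: Bystander: small brown bottle with a black cap, 39 mm wide, 82 mm high. Origin: centre of the underside.
- beeswax_puck: Bystander: round yellow wax puck, 48 mm wide, 16 mm high. Origin: centre of the underside.

How it is judged:
By the outcome, as a careful person would: the job done as asked, in the order asked, and still so for the second after the job is handed in, while the arm keeps its last pose, push and grip.
It also fails if it takes over 48 s, if anything falls off the work surface, if the arm or the gripper's body presses on something with over 40 N, if the wrist force passes 120 N, or if a joint passes its speed limit or range.

### The arm

A 7-joint arm with a two-finger parallel gripper is mounted at the origin on a cart in front of the work surface, level with it; the furniture and walls round the work are solid. World frame = base frame: x ahead of the robot, y to its left, z up, the work surface at z = 0. Lengths are in m, angles in rad, forces in N, time in s.
With the tool pointing down it reaches from about 0.35 to 0.9 m from the base axis. Payload 8.1 kg.
Tool frame: the origin (TCP) lies on the centre line of the jaws, within the pads' length; the fingertips stand 11 mm ahead of it and the grasp point (between the pads) lies 8 mm behind it; z points along the fingers, y is the line along which they close (so a half turn about z gives the same grasp; the last joint's range is limited). The gripper opens to 92 mm and grips with 3 to 60 N. Pads are 19 mm wide; open, the fingers measure 130 mm over their backs; the gripper's body (75 mm by 190 mm) begins 47 mm behind the grasp point.
Start: joints at [-1.428, 0.434, 0.025, 1.573, -0.012, 1.134, -0.075], TCP at [0.152, 0.606, 0.238] pointing down, gripper open.
Joint ranges: [-2.62, 2.62], [-0.44, 2.09], [-1.27, 1.32], [0.08, 2.57], [-1.32, 4.46], [0.12, 2], [-2.74, 2.74]. Speed limits (rad/s): [2.22, 2.22, 3.01, 3.01, 3.14, 3.14, 3.14].

### API

Orientations are given as a rotation vector (axis times angle).
In Python, from cell import env, eyes gives the robot as it stands (env), with the cameras (eyes).
- The arm moves only by the shell command python3 inch.py 'ROWS' [FORCE]. ROWS is rows parted by semicolons, their numbers by spaces, 1 to 12 of them, each of 7 numbers: a rotation vector rx, ry, rz in rad, then dx, dy, dz in m, then the opening from 0.0 (shut) to 1.0 (fully open); each row is the pose to reach, as a shift and turn from the pose commanded when the command began, along the tool's axes at that moment; what a row does not reach only later rows make up. A row lasts 1/12 s, in which the tool goes at most 0.0417 m and 0.125 rad, less where a joint would pass 70% of its speed; a pose out of reach is approached as far as the arm can. The fingers move at their own pace and stop on an object; FORCE is the grip in N (left out, the last holds). Time passes only in rows, so rows that do not move let the fingers close. It prints the time, the measured TCP pose, the force, the opening and the grip force at its end.
- env.observe(): the state, without advancing time (a new reading comes with each control period).
- eyes.read_camera(name): name is "side" or "top"; returns (picture, depth): 400x640x3 uint8, red, green, blue; 400x640 float32, m along the optical axis (not along the pixel's ray), 0 where there is no reading.
- eyes.get_calibration(name): a dict with "vfov" (degrees; the focal length in pixels is half the picture's height over the tangent of half this angle, whatever the lens; pixels are square), "cx", "cy" (the principal point, pixels), "T" (4x4, takes a point from camera to world coordinates). Camera axes: x right, y up, looking along -z (the intrinsics and any distortion apply to the point x, -y, -z); pixel columns grow to the right and rows downward; lengths in m; the calibration is good to about 2 mm. A picture is of the moment at which its call begins. get_calibration takes no time and is no camera call.
- env.finish_job(): hands the job in; it is judged then, once.
The state is a dict: "time_s": time; "joints": joint angles; "qd": joint speeds; "joint_efforts": joint torques, N m; "ee_pos": TCP position; "tool_rot": TCP orientation; "force": force on the tool from outside, world axes, zero at the start; "moment": the same for the moment, N m; "width": opening from 0.0 (shut) to 1.0 (fully open); "gripper_force": force on a finger pad.
Only numpy, scipy, OpenCV 4.12 (cv2) and the standard library are available. Lean on these libraries where they do the work, as an engineer would, in place of code of your own. Each camera call takes 0.05 s, during which the arm holds its last target. There are 200 camera calls.

## Working session

There is one attempt and no reset: what is moved stays moved. The work goes in short steps, Python scripts to look and compute and a shell command to move; the robot and the scene stay as the last step left them, time stands still between calls to the robot, and variables do not carry over. Pictures are saved under pics/ and viewed, at most 12 in all, crops included, and the job is handed in when it is done.

```bash
ls; mkdir -p pics; python3 - <<'E'
from cell import env, eyes
import cv2,numpy as np
o=env.observe();print(o)
for n in("top","side"):
    c=eyes.get_calibration(n);print(n,c)
    p,d=eyes.read_camera(n);np.savez(f"{n}0.npz",p=p,d=d)
    cv2.imwrite(f"pics/{n}0.png",p[:,:,::-1])
E
```

```text
cell.py
inch.py
pics
{'time_s': 0.0, 'joints': array([-1.42761878,  0.43523561,  0.024977  ,  1.57409978, -0.01157901,
        1.13398702, -0.0750648 ]), 'qd': array([-0.00094996,  0.00167324,  0.00164731, -0.00091117,  0.00137715,
        0.00078159, -0.00016981]), 'joint_efforts': array([ 1.71623233e-04, -6.67855597e+01,  9.84859094e-01, -3.14467907e+01,
       -6.06902526e-02,  4.23259498e-02,  1.51929648e-04]), 'ee_pos': array([0.1520122 , 0.60572394, 0.23693613]), 'tool_rot': array([-3.85137542e-01, -3.11786465e+00,  2.48952207e-03]), 'force': array([ 0.01851236, -0.5559965 ,  0.04087676]), 'moment': array([ 0.01442163,  0.03784742, -0.05357688]), 'gripper_force': 0.0, 'width': 1.0012112759471645}
top {'vfov': 53.36235693353873, 'cx': 315.7284266368141, 'cy': 199.68461356511992, 'T': array([[ 0.01954622,  0.98824311, -0.1516361 ,  0.41902256],
       [-0.99907546,  0.01349748, -0.04081716, -0.01570342],
       [-0.03829057,  0.15229372,  0.98759326,  0.90104041],
       [ 0.        ,  0.        ,  0.        ,  1.        ]])}
side {'vfov': 57.95069096421485, 'cx': 323.73642143922535, 'cy': 205.18972667058745, 'T': array([[ 0.94857377,  0.1439841 , -0.28191554,  0.28400056],
       [-0.31654078,  0.44020904, -0.84024873, -0.70652955],
       [ 0.00311931,  0.88627568,  0.4631476 ,  0.46155347],
       [ 0.        ,  0.        ,  0.        ,  1.        ]])}
```

View pics/top0.png

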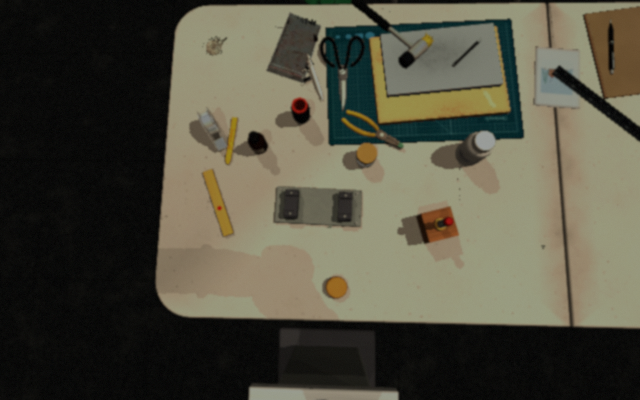

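View pics/side0.png

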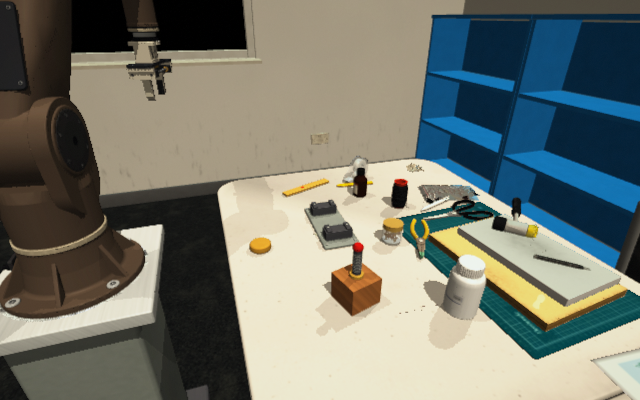

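The top view shows the bar at about (217,203) with its red spot at (219,208). The stand is at (318,206), the holder at (438,225) with the punch cap at (449,222), the jar at (366,154), the bottle at (258,143) and the puck at (336,288). The side view agrees.

```bash
cat > h.py <<'E'
from cell import env, eyes
import cv2,numpy as np
from scipy.spatial.transform import Rotation as R
def ray(n,u,v):
    c=eyes.get_calibration(n);f=200/np.tan(np.radians(c["vfov"]/2));T=c["T"]
    return T[:3,3],T[:3,:3]@np.array([(u-c["cx"])/f,-(v-c["cy"])/f,-1.])
def plane(n,u,v,z):
    o,d=ray(n,u,v);return o+d*(z-o[2])/d[2]
def pt(n,u,v,dep):
    o,d=ray(n,u,v);return o+d*dep
def proj(n,P):
    c=eyes.get_calibration(n);f=200/np.tan(np.radians(c["vfov"]/2));T=c["T"]
    q=T[:3,:3].T@(np.asarray(P)-T[:3,3]);return np.array([c["cx"]+f*q[0]/-q[2],c["cy"]-f*q[1]/-q[2]])
def tri(*uv): # (name,u,v),(name,u,v)
    (o1,d1),(o2,d2)=[ray(*a) for a in uv]
    s,*_=np.linalg.lstsq(np.c_[d1,-d2],o2-o1,rcond=None);a,b=o1+d1*s[0],o2+d2*s[1]
    return (a+b)/2,np.linalg.norm(a-b)
def blob(p,lo,hi,box):
    x0,y0,x1,y1=box;m=cv2.inRange(cv2.cvtColor(p,cv2.COLOR_RGB2HSV),lo,hi)
    k=np.zeros_like(m);k[y0:y1,x0:x1]=m[y0:y1,x0:x1]
    cs,_=cv2.findContours(k,cv2.RETR_EXTERNAL,cv2.CHAIN_APPROX_NONE);c=max(cs,key=cv2.contourArea)
    return c
def cen(c):
    m=cv2.moments(c);return (m["m10"]/m["m00"],m["m01"]/m["m00"]) if m["m00"] else tuple(c.reshape(-1,2).mean(0))
E
python3 - <<'E'
from h import *
np.set_printoptions(precision=4,suppress=True)
D={n:np.load(n+"0.npz") for n in("top","side")}
t,s=D["top"],D["side"]
for n,uv in(("top",[(190,280),(250,250),(400,280),(520,250),(520,190),(200,80)]),("side",[(260,300),(300,230),(280,380),(380,360)])):
    for u,v in uv: print(n,u,v,pt(n,u,v,D[n]["d"][v,u]))
def hs(p,u,v):return cv2.cvtColor(p,cv2.COLOR_RGB2HSV)[v,u]
for u,v in[(212,190),(219,208),(449,222),(430,235),(318,206),(290,200),(336,288),(280,240)]:print("top",u,v,hs(t["p"],u,v),pt("top",u,v,t["d"][v,u]))
for u,v in[(305,188),(358,247),(357,262),(345,300),(322,210)]:print("side",u,v,hs(s["p"],u,v),pt("side",u,v,s["d"][v,u]))
a=cv2.resize(t["p"][160:250,190:290],(800,720)[:0] or (640,576),interpolation=cv2.INTER_CUBIC)[:300]
b=cv2.resize(t["p"][170:260,265:475],(800,343),interpolation=cv2.INTER_CUBIC)
c=cv2.resize(s["p"][180:320,270:410],(560,560),interpolation=cv2.INTER_CUBIC)
cv2.imwrite("pics/c1.png",b[:,:,::-1]);cv2.imwrite("pics/c2.png",c[:,:,::-1])
E
```

```text
top 190 280 [0.3707 0.3008 0.0006]
top 250 250 [0.4401 0.1678 0.0015]
top 400 280 [ 0.3807 -0.168   0.    ]
top 520 250 [ 0.4513 -0.432  -0.0011]
top 520 190 [ 0.5859 -0.4396 -0.0009]
top 200 80 [ 0.8489  0.3096 -0.0017]
side 260 300 [ 0.3348 -0.1893  0.0001]
side 300 230 [0.4677 0.0213 0.0023]
side 280 380 [ 0.3343 -0.3627  0.0004]
side 380 360 [ 0.4854 -0.3769  0.0004]
top 212 190 [ 21 185 152] [0.5758 0.2613 0.0063]
top 219 208 [  2 236 149] [0.5339 0.2421 0.008 ]
top 449 222 [  1 222 149] [ 0.4986 -0.2438  0.1195]
top 430 235 [ 12 187 124] [ 0.4774 -0.2233  0.0514]
top 318 206 [ 26  53 101] [0.5416 0.0157 0.009 ]
top 290 200 [17 39 46] [0.5514 0.0776 0.0293]
top 336 288 [ 18 198 152] [ 0.3614 -0.027   0.0161]
top 280 240 [ 31  45 153] [0.4638 0.1005 0.0013]
side 305 188 [ 23 187 228] [0.5412 0.2357 0.0094]
side 358 247 [  1 237 209] [ 0.4983 -0.2484  0.1204]
side 357 262 [25 31 90] [ 0.4975 -0.2495  0.0906]
side 345 300 [ 13 188  65] [ 0.4729 -0.2619  0.0235]
side 322 210 [10 16 49] [0.5377 0.0635 0.024 ]
```

View pics/c1.png

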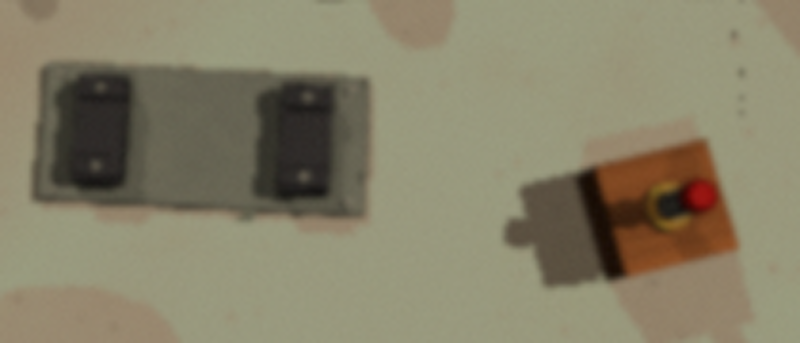

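The crop shows the stand plate with its rests to the left and right along world y, turned slightly. The holder is turned about 12° and the punch cap is at crop (700,195). Now I'll measure them.

```bash
python3 - <<'E'
from h import *
np.set_printoptions(precision=4,suppress=True)
D={n:np.load(n+"0.npz") for n in("top","side")}
t,s=D["top"]["p"],D["side"]["p"]
def rect(P):
    r=cv2.minAreaRect((P[:,:2]*1000).astype(np.float32));b=cv2.boxPoints(r);e=b[1]-b[0],b[2]-b[1]
    L=max(e,key=np.linalg.norm);a=np.degrees(np.arctan2(L[1],L[0]))%180
    return np.array(r[0]),np.sort(r[1]),a
def onp(n,c,z):return np.array([plane(n,u,v,z) for u,v in c.reshape(-1,2)])
for n,p,box in(("top",t,(195,160,240,245)),("side",s,(275,175,335,200))):
    c=blob(p,(14,130,100),(32,255,255),box);P=onp(n,c,.008 if n=="top" else .006);print(n,"bar",rect(P),cen(c),plane(n,*cen(c),.008))
c=blob(t,(0,150,80),(12,255,255),(205,195,232,222));st=cen(c);print("spot top",st,plane("top",*st,.008),cv2.contourArea(c))
c=blob(s,(0,150,80),(14,255,255),(285,175,330,200));print("spot side",cen(c),plane("side",*cen(c),.008),cv2.contourArea(c))
# cap
ct=blob(t,(0,180,80),(7,255,255),(435,205,465,240));cs=blob(s,(0,180,80),(7,255,255),(345,235,372,256))
print("cap",cen(ct),cen(cs),tri(("top",*cen(ct)),("side",*cen(cs))),cv2.contourArea(ct),cv2.contourArea(cs))
# holder top via depth
def cloud(n,box):
    x0,y0,x1,y1=box;d=D[n]["d"];v,u=np.mgrid[y0:y1,x0:x1];
    o,_=ray(n,0,0);P=np.array([pt(n,a,b,d[b,a]) for a,b in zip(u.ravel(),v.ravel())]);return P,u.ravel(),v.ravel()
P,u,v=cloud("top",(405,195,470,250))
m=(P[:,2]>.046)&(P[:,2]<.062);print("holder top",rect(P[m]),np.median(P[m,2]))
m=(P[:,2]>.075)&(P[:,2]<.11);print("punch grip",P[m].mean(0),m.sum());m=P[:,2]>.115;print("cap d",P[m].mean(0),P[m,2].max())
P,u,v=cloud("top",(265,175,375,240))
m=(P[:,2]>.0245);Q=P[m]
for sg in(1,-1):
    q=Q[(Q[:,1]-.017)*sg>0];print("rest",rect(q),np.median(q,axis=0),len(q))
m=(P[:,2]>.005);print("stand all",rect(P[m]))
c=blob(t,(20,30,60),(40,80,118),(265,175,375,240));print("plate col",rect(onp("top",c,.008)),cv2.contourArea(c))
E
```

```text
top bar (array([547.6387, 246.789 ]), array([ 24.632 , 158.9713]), np.float32(21.32802)) (217.60151515151514, 202.48888888888888) [0.5466 0.2461 0.008 ]
side bar (array([549.0031, 250.3489]), array([ 32.6449, 163.1928]), np.float32(21.83135)) (305.24421593830334, 187.06769494430162) [0.5445 0.2448 0.008 ]
spot top (218.8095238095238, 207.57142857142858) [0.5349 0.2426 0.008 ] 7.0
spot side (302.0, 186.66666666666666) [0.536  0.2506 0.008 ] 1.0
cap (448.81111111111113, 220.84074074074073) (357.60483870967744, 246.91129032258064) (array([ 0.5005, -0.2439,  0.1173]), np.float64(0.001388438301494851)) 45.0 62.0Traceback (most recent call last):
  File "<stdin>", line 21, in <module>
  File "<stdin>", line 20, in cloud
  File "h.py", line 10, in pt
    o,d=ray(n,u,v);return o+d*dep
        ~~~^^^^^^^
  File "h.py", line 5, in ray
    c=eyes.get_calibration(n);f=200/np.tan(np.radians(c["vfov"]/2));T=c["T"]
ValueError: time passes only in moves, steps and waits
```

View pics/c2.png

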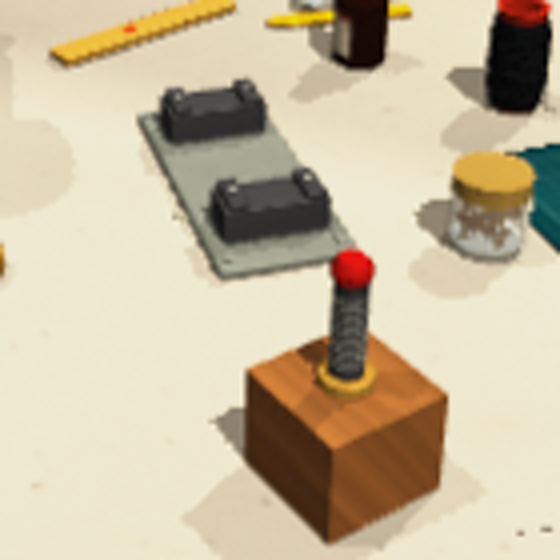

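The side crop shows the punch standing upright in the holder and the bar with its red spot. The rests have lips on their ±x sides and the channel is clear. I'll cache the calibration and redo the depth part.

```bash
sed -i 's/eyes.get_calibration(n)/CAL[n]/; s/^def ray/CAL={n:eyes.get_calibration(n) for n in("top","side")}\ndef ray/' h.py; cat >> h.py <<'E'
def rect(P):
    r=cv2.minAreaRect((P[:,:2]*1000).astype(np.float32));b=cv2.boxPoints(r)
    L=max((b[1]-b[0],b[2]-b[1]),key=np.linalg.norm);a=np.degrees(np.arctan2(L[1],L[0]))%180
    return np.array(r[0]),np.sort(r[1]),a
def onp(n,c,z):return np.array([plane(n,u,v,z) for u,v in c.reshape(-1,2)])
def cloud(n,d,box):
    x0,y0,x1,y1=box;v,u=np.mgrid[y0:y1,x0:x1]
    return np.array([pt(n,a,b,d[b,a]) for a,b in zip(u.ravel(),v.ravel())])
E
cat > m.py <<'E'
from h import *
np.set_printoptions(precision=4,suppress=True)
D={n:np.load(n+"0.npz") for n in("top","side")}
t,s=D["top"]["p"],D["side"]["p"]
P=cloud("top",D["top"]["d"],(405,195,470,250))
m=(P[:,2]>.046)&(P[:,2]<.062);print("holder top",rect(P[m]),np.median(P[m,2]))
m=(P[:,2]>.075)&(P[:,2]<.11);print("punch grip",P[m].mean(0),m.sum());m=P[:,2]>.115;print("cap d",P[m].mean(0),P[m,2].max())
P=cloud("top",D["top"]["d"],(265,175,375,240))
Q=P[P[:,2]>.0245]
for sg in(1,-1):
    q=Q[(Q[:,1]-.017)*sg>0];print("rest",rect(q),np.median(q,axis=0),len(q))
print("stand all",rect(P[P[:,2]>.005]))
c=blob(t,(15,0,0),(60,255,118),(265,175,375,240));print("plate col",rect(onp("top",c,.008)),cv2.contourArea(c))
P=cloud("top",D["top"]["d"],(195,160,240,245));q=P[P[:,2]>.005];print("bar",rect(q),q.mean(0))
Q=P=cloud("side",D["side"]["d"],(300,190,365,250));Q=P[P[:,2]>.0265]
for sg in(1,-1):
    q=Q[(Q[:,1]-.017)*sg>0];print("rest side",rect(q),np.median(q,axis=0),len(q))
E
python3 m.py
```

```text
holder top (array([ 501.2765, -242.7871]), array([63.7912, 65.1698]), np.float32(105.3942)) 0.05415733911634968
punch grip [ 0.4992 -0.2367  0.0914] 33
cap d [ 0.4856 -0.1997  0.2644] 0.9010404107353608
rest (array([544.9539,  76.435 ]), array([30.2555, 64.0293]), np.float32(177.59708)) [0.5445 0.0758 0.0312] 393
rest (array([494.8843, -38.9375]), array([ 31.5134, 155.5191]), np.float32(174.42674)) [ 0.5374 -0.0424  0.0315] 408
stand all (array([502.6268,  21.425 ]), array([164.3561, 202.575 ]), np.float32(87.88642))
plate col (array([539.4337,  17.6323]), array([ 88.2481, 198.9552]), np.float32(88.13085)) 3081.0
bar (array([494.6778, 158.1983]), array([130.9003, 355.9875]), np.float32(46.299747)) [0.547  0.2416 0.0249]
rest side (array([596.9686,  90.7363]), array([ 46.4855, 179.8774]), np.float32(15.068201)) [0.5423 0.0704 0.0316] 187
rest side (array([ 431.8847, -370.007 ]), array([ 67.8767, 732.0254]), np.float32(71.57457)) [ 0.5266 -0.0539  0.0329] 332
```

```bash
cat > go.py <<'E'
import sys
from h import *
# x y z yaw_of_tool_y(deg) -> delta in tool axes
x,y,z,a=map(float,sys.argv[1:5]);o=env.observe();R0=R.from_rotvec(o["tool_rot"]);a=np.radians(a)
Y=np.array([np.cos(a),np.sin(a),0]);Z=np.array([0,0,-1.]);Rt=R.from_matrix(np.c_[np.cross(Y,Z),Y,Z])
r=(R0.inv()*Rt).as_rotvec();d=R0.inv().apply(np.array([x,y,z])-o["ee_pos"])
print("rot",r.round(4),"d",d.round(4),"rows",np.linalg.norm(d)/.0417,np.linalg.norm(r)/.125,"t",o["time_s"],"F",o["force"].round(2),"w",o["width"],o["joints"].round(2))
E
python3 go.py 0.547 0.246 0.10 111.5
```

```text
rot [-1.400e-03 -3.000e-04 -6.211e-01] d [-0.4706 -0.2526  0.1375] rows 13.226814231763601 4.969163128735806 t 0.1 F [0.1  0.3  0.15] w 0.9977546950835016 [-1.43  0.44  0.02  1.57 -0.01  1.13 -0.08]
```

```bash
R="0 0 -0.621 -0.4706 -0.2526 0.1375 1"; python3 inch.py '0 0 -0.621 -0.471 -0.253 0.1 1;0 0 -0.621 -0.471 -0.253 0.1 1;0 0 -0.621 -0.471 -0.253 0.1 1;0 0 -0.621 -0.471 -0.253 0.1 1;0 0 -0.621 -0.471 -0.253 0.1 1;0 0 -0.621 -0.471 -0.253 0.1 1;0 0 -0.621 -0.471 -0.253 0.1 1;0 0 -0.621 -0.471 -0.253 0.1 1;0 0 -0.621 -0.471 -0.253 0.1 1;0 0 -0.621 -0.471 -0.253 0.1 1;0 0 -0.621 -0.471 -0.253 0.1 1;0 0 -0.621 -0.471 -0.253 0.1 1'; python3 go.py 0.547 0.246 0.06 111.5
```

```text
time_s: 1.1
ee_pos: [0.5158, 0.2741, 0.1454]
tool_rot: [0.586, -3.086, 0.0]
force: [0.4, 0.9, 0.0]
width: 0.999
gripper_force: 0.0
rot [-0.     -0.0004 -0.0001] d [-0.0188 -0.0376  0.0854] rows 2.282946961206416 0.003438725653532338 t 1.1 F [0.4  0.88 0.03] w 0.9986467278855561 [-0.58  0.46  0.01  1.78 -0.    0.9   1.37]
```

```bash
python3 inch.py '0 0 0 -0.019 -0.038 0.085 1;0 0 0 -0.019 -0.038 0.085 1;0 0 0 -0.019 -0.038 0.085 1;0 0 0 -0.019 -0.038 0.085 1;0 0 0 -0.019 -0.038 0.085 1;0 0 0 -0.019 -0.038 0.085 1'; python3 go.py 0.547 0.246 0.0135 111.5; python3 - <<'E'
from h import *
p,d=eyes.read_camera("top");cv2.imwrite("pics/b1.png",cv2.resize(p[140:260,150:310],(800,600),interpolation=cv2.INTER_CUBIC)[:,:,::-1])
E
```

```text
time_s: 1.6
ee_pos: [0.5462, 0.2497, 0.0627]
tool_rot: [-0.589, 3.084, 0.003]
force: [-0.2, -0.4, -0.1]
width: 0.999
gripper_force: 0.0
rot [0.0013 0.0019 0.0019] d [ 0.0007 -0.0038  0.0492] rows 1.1840991327664845 0.024192471453627008 t 1.6 F [-0.25 -0.36 -0.13] w 0.9985121386601422 [-0.52  0.59  0.01  1.81 -0.01  0.74  1.44]
```

View pics/b1.png

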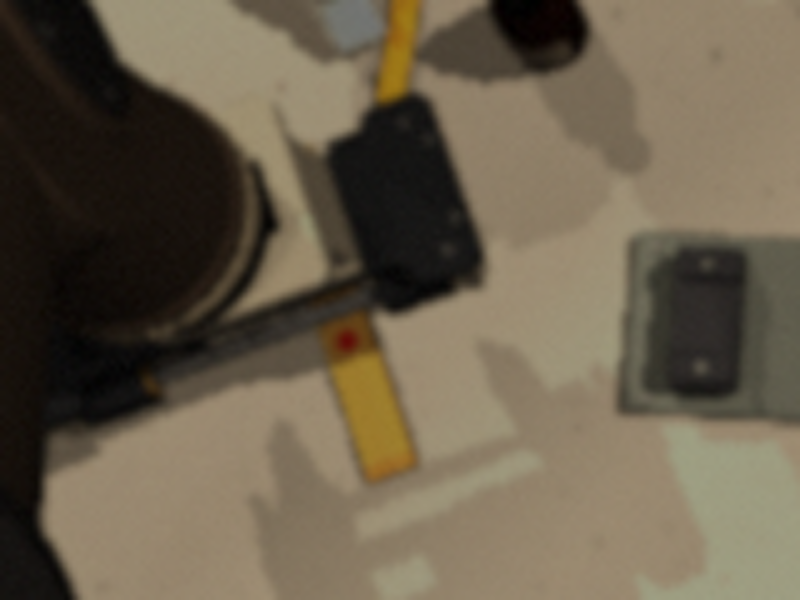

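The tool is over the bar, jaw line square to it, and the red spot is visible at crop (345,340). The bottle, at upper right, is clear. Now descending.

```bash
python3 inch.py '0 0 0.002 0.001 -0.003 0.02 1;0 0 0.002 0.001 -0.003 0.04 1;0 0 0.002 0.001 -0.003 0.046 1;0 0 0.002 0.001 -0.003 0.046 1;0 0 0.002 0.001 -0.003 0.046 1' 25; python3 go.py 0.547 0.246 0.0125 111.5
```

```text
time_s: 2.07
ee_pos: [0.5466, 0.2454, 0.0162]
tool_rot: [-0.584, 3.086, 0.001]
force: [0.4, 0.2, 0.8]
width: 1.0
gripper_force: 0.0
rot [ 0.0005  0.0011 -0.0009] d [-0.0005  0.0004  0.0037] rows 0.09039296629972778 0.012242122862788387 t 2.0667 F [0.42 0.22 0.83] w 1.0001041105767494 [-0.51  0.65  0.    1.84 -0.    0.65  1.44]
```

```bash
python3 inch.py '0 0 0 0 0 0.0035 1;0 0 0 0 0 0.0035 1;0 0 0 0 0 0.0035 0;0 0 0 0 0 0.0035 0;0 0 0 0 0 0.0035 0;0 0 0 0 0 0.0035 0;0 0 0 0 0 0.0035 0;0 0 0 0 0 0.0035 0;0 0 0 0 0 0.0035 0;0 0 0 0 0 0.0035 0' 30; python3 go.py 0.547 0.246 0.1 111.5
```

```text
time_s: 2.9
ee_pos: [0.5465, 0.2443, 0.0114]
tool_rot: [0.583, -3.087, 0.0]
force: [0.1, 0.2, -0.6]
width: 0.472
gripper_force: 0.0
rot [ 0.     -0.0001 -0.0022] d [-0.0011  0.0014 -0.0886] rows 2.1239513781292976 0.0174349241458538 t 2.9 F [ 0.12  0.19 -0.56] w 0.4723449641530165 [-0.51  0.66  0.    1.84 -0.    0.64  1.44]
```

```bash
python3 inch.py '0 0 0 0 0 -0.0008 0;0 0 0 0 0 -0.0008 0;0 0 0 0 0 -0.0008 0;0 0 0 0 0 -0.0008 0;0 0 0 0 0 -0.0008 0;0 0 0 0 0 -0.0008 0;0 0 0 0 0 -0.0008 0;0 0 0 0 0 -0.0008 0;0 0 0 0 0 -0.0008 0' 30; python3 go.py 0.547 0.246 0.1 111.5
```

```text
time_s: 3.65
ee_pos: [0.5465, 0.2446, 0.0124]
tool_rot: [-0.583, 3.087, 0.0]
force: [-1.4, 3.0, 2.3]
width: 0.256
gripper_force: 30.0
rot [ 0.0003  0.0003 -0.0019] d [-0.001   0.0011 -0.0876] rows 2.101164115599916 0.015609024319625334 t 3.65 F [-1.38  3.    2.28] w 0.25630003477801133 [-0.51  0.66  0.    1.84 -0.    0.64  1.44]
```

```bash
python3 inch.py '0 0 0 0 0 -0.03 0;0 0 0 0 0 -0.06 0;0 0 0 0 0 -0.09 0;0 0 0 0 0 -0.09 0;0 0 0 0 0 -0.09 0'; python3 go.py 0.5405 0.017 0.11 -2.5
```

```text
time_s: 4.07
ee_pos: [0.5475, 0.2443, 0.1036]
tool_rot: [-0.581, 3.084, 0.001]
force: [-0.1, -1.1, -3.5]
width: 0.254
gripper_force: 30.0
rot [2.800e-03 1.900e-03 1.987e+00] d [ 0.0892 -0.2091 -0.0067] rows 5.4550970400825065 15.89634029122843 t 4.0667 F [-0.07 -1.12 -3.49] w 0.2539070692879995 [-0.52  0.53  0.01  1.79 -0.01  0.82  1.44]
```

```bash
python3 inch.py '0 0 0.1 0.008 -0.018 -0.02 0;0 0 0.2 0.016 -0.036 -0.03 0;0 0 0.3 0.024 -0.054 -0.03 0;0 0 0.4 0.032 -0.072 -0.03 0;0 0 0.5 0.04 -0.09 -0.03 0;0 0 0.6 0.048 -0.11 -0.03 0;0 0 0.7 0.056 -0.13 -0.03 0;0 0 0.8 0.064 -0.15 -0.03 0;0 0 0.9 0.072 -0.17 -0.03 0;0 0 1 0.08 -0.19 -0.03 0;0 0 1.1 0.089 -0.209 -0.03 0;0 0 1.2 0.089 -0.209 -0.03 0'; python3 go.py 0.5405 0.017 0.085 -2.5
```

```text
time_s: 5.07
ee_pos: [0.5381, 0.0113, 0.1307]
tool_rot: [-1.278, -2.869, 0.007]
force: [-0.6, -0.7, -2.9]
width: 0.256
gripper_force: 30.0
rot [-0.0044  0.0024  0.7765] d [0.0026 0.0058 0.0456] rows 1.1052785861254861 6.211829478860555 t 5.0667 F [-0.58 -0.71 -2.9 ] w 0.2558823469558473 [-0.39  0.43  0.35  1.93 -0.19  0.82  0.8 ]
```

```bash
python3 inch.py '0 0 0.1 0 0 0.01 0;0 0 0.2 0 0 0.02 0;0 0 0.3 0.001 0.001 0.03 0;0 0 0.4 0.002 0.003 0.045 0;0 0 0.5 0.002 0.005 0.045 0;0 0 0.6 0.002 0.005 0.045 0;0 0 0.7 0.002 0.005 0.045 0;0 0 0.776 0.002 0.005 0.045 0;0 0 0.776 0.002 0.005 0.045 0;0 0 0.776 0.002 0.005 0.045 0;0 0 0.776 0.002 0.005 0.045 0'; python3 go.py 0.5405 0.017 0.055 -2.5
python3 - <<'E'
from h import *
for n in("top","side"):
    p,d=eyes.read_camera(n);np.savez(n+"1.npz",p=p,d=d)
    b=(240,130,400,270) if n=="top" else (260,130,420,270)
    globals()[n]=cv2.resize(p[b[1]:b[3],b[0]:b[2]],(400,350),interpolation=cv2.INTER_CUBIC)
cv2.imwrite("pics/d1.png",np.hstack([top,side])[:,:,::-1])
E
```

```text
time_s: 5.98
ee_pos: [0.5415, 0.0219, 0.0865]
tool_rot: [-2.254, -2.188, 0.002]
force: [-0.6, 0.2, -2.3]
width: 0.254
gripper_force: 30.0
rot [-0.0014  0.0008  0.0141] d [-0.0049 -0.0008  0.0315] rows 0.7648658170833389 0.11319815235557532 t 5.9833 F [-0.61  0.16 -2.33] w 0.25430714002848015 [-0.52  0.52  0.53  1.97 -0.38  0.75  0.2 ]
```

View pics/d1.png

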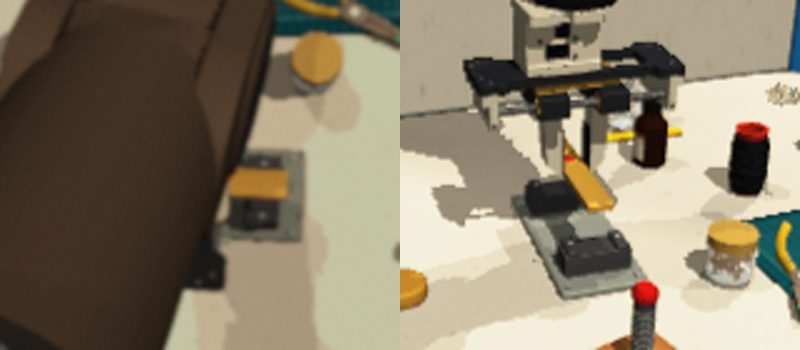

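The top view shows the bar's -y end over the right rest, with the rest of the bar hidden by the arm. The side view shows the bar held in the jaws above the stand. I'll check its pitch and yaw from depth.

```bash
cat > barfit.py <<'E'
from h import *
import sys
np.set_printoptions(precision=4,suppress=True)
for n,b in(("side",(315,185,350,216)),("top",(325,190,362,215))):
    z=np.load(n+sys.argv[1]+".npz");m=np.zeros((400,640),np.uint8);m[b[1]:b[3],b[0]:b[2]]=1
    m&=(cv2.inRange(cv2.cvtColor(z["p"],cv2.COLOR_RGB2HSV),(13,130,60),(32,255,255))>0)
    v,u=np.nonzero(m);d=z["d"][v,u];ok=d>.2;P=np.array([pt(n,a,c,e) for a,c,e in zip(u[ok],v[ok],d[ok])])
    P=P[P[:,2]>.02]
    print(n,len(P),P.min(0),P.max(0))
    A=np.c_[P[:,0]-.54,P[:,1]-.017,np.ones(len(P))];k=P[:,2]>np.median(P[:,2])-.006
    for _ in range(3):
        s=np.linalg.lstsq(A[k],P[k,2],rcond=None)[0];k=abs(A@s-P[:,2])<.003
    print(" plane dz/dx,dz/dy,z0",s,k.sum())
    for lo in np.arange(-.08,.1,.02):
        q=P[k&(P[:,1]>=lo)&(P[:,1]<lo+.02)]
        if len(q)>3:print("  y",q[:,1].mean(),"x mid",(q[:,0].min()+q[:,0].max())/2,"w",np.ptp(q[:,0]))
E
python3 barfit.py 1
```

```text
side 254 [ 0.5264 -0.0626  0.0772] [0.5693 0.0745 0.1125]
 plane dz/dx,dz/dy,z0 [0.0162 0.0061 0.0837] 234
  y -0.06106138838013537 x mid 0.5371457465843981 w 0.020851309148230857
  y -0.050263116555806744 x mid 0.5377970370690406 w 0.022857789715501675
  y -0.0300685400570996 x mid 0.5386592952279831 w 0.02306298158988551
  y -0.010615707025792002 x mid 0.5387718436359374 w 0.023491938600565754
  y 0.009676344569817108 x mid 0.5406174816902078 w 0.026009842040407904
  y 0.02669030658003633 x mid 0.5431105609797415 w 0.019707229036310836
  y 0.05048504077229354 x mid 0.5462930817100249 w 0.010550758411773997
  y 0.06814212087083335 x mid 0.5501006192042437 w 0.004521574239035209
top 292 [ 0.4869 -0.0615  0.0279] [ 0.5592 -0.0134  0.4486]
 plane dz/dx,dz/dy,z0 [-0.7583  0.0891  0.0867] 89
  y -0.06140027503303838 x mid 0.5378264431541349 w 0.011209349404932456
  y -0.051062113078610166 x mid 0.5388529328555609 w 0.013543608893009762
  y -0.030880673674272476 x mid 0.5406374384720523 w 0.013350755657988711
  y -0.017506582999213854 x mid 0.5414009730409173 w 0.006445812624872205
```

The bar is level, its bottom is at z of about 0.076, and it lines up with the channel. Lowering.

```bash
python3 inch.py '0 0 0 0 0 0.015 0;0 0 0 0 0 0.03 0;0 0 0 0 0 0.04 0;0 0 0 0 0 0.043 0;0 0 0 0 0 0.043 0;0 0 0 0 0 0.043 0'; python3 inch.py '0 0 0 0 0 0.001 0;0 0 0 0 0 0.002 0;0 0 0 0 0 0.0025 0;0 0 0 0 0 0.0025 0'
```

```text
time_s: 6.58
ee_pos: [0.5424, 0.0219, 0.0445]
tool_rot: [2.257, 2.185, 0.0]
force: [0.3, 0.2, -2.3]
width: 0.259
gripper_force: 30.0
time_s: 6.92
ee_pos: [0.5426, 0.0222, 0.0423]
tool_rot: [2.256, 2.185, 0.002]
force: [-0.3, 0.1, 2.3]
width: 0.256
gripper_force: 30.0
```

Contact came at bar-bottom height of about 0.031, so it is on the rests and not on the lips. Release.

```bash
python3 inch.py '0 0 0 0 0 0 0.5;0 0 0 0 0 0 0.6;0 0 0 0 0 0 0.6;0 0 0 0 0 0 0.6;0 0 0 0 0 0 0.6;0 0 0 0 0 -0.015 0.6;0 0 0 0 0 -0.05 0.6;0 0 0 0 0 -0.09 0.6;0 0 0 0 0 -0.13 0.6;0 0 0 0 0 -0.16 0.6'; python3 go.py 0.5008 -0.2432 0.18 -2.5
```

```text
time_s: 7.75
ee_pos: [0.5426, 0.0217, 0.2047]
tool_rot: [2.257, 2.184, 0.002]
force: [0.6, 0.5, 0.8]
width: 0.595
gripper_force: 0.0
rot [ 0.0019 -0.0001  0.0108] d [-0.2661 -0.0331  0.0247] rows 6.457458790049007 0.08760441879213655 t 7.75 F [0.57 0.47 0.77] w 0.5953721478966122 [-0.61  0.37  0.63  1.86 -0.26  1.    0.1 ]
```

```bash
python3 inch.py '0 0 0.011 -0.04 -0.005 0 0.6;0 0 0.011 -0.08 -0.01 0 0.6;0 0 0.011 -0.12 -0.015 0.01 0.6;0 0 0.011 -0.16 -0.02 0.02 0.6;0 0 0.011 -0.2 -0.025 0.02 0.6;0 0 0.011 -0.24 -0.03 0.02 0.6;0 0 0.011 -0.266 -0.033 0.025 0.6;0 0 0.011 -0.266 -0.033 0.025 0.6;0 0 0.011 -0.266 -0.033 0.025 0.6;0 0 0.011 -0.266 -0.033 0.025 0.6'; python3 go.py 0.5008 -0.2432 0.077 -2.5
python3 - <<'E'
from h import *
for n in("top","side"):
    p,d=eyes.read_camera(n);np.savez(n+"2.npz",p=p,d=d)
    b=(240,130,400,270) if n=="top" else (260,170,420,310)
    globals()[n]=cv2.resize(p[b[1]:b[3],b[0]:b[2]],(400,350),interpolation=cv2.INTER_CUBIC)
cv2.imwrite("pics/e1.png",np.hstack([top,side])[:,:,::-1])
E
python3 barfit.py 2
```

```text
time_s: 8.58
ee_pos: [0.5008, -0.2418, 0.1765]
tool_rot: [-2.268, -2.173, -0.001]
force: [0.6, 0.4, -0.7]
width: 0.602
gripper_force: 0.0
rot [-0.0004 -0.0009  0.0008] d [-0.0015  0.0001  0.0995] rows 2.3870643690267266 0.009919249859021748 t 8.5833 F [ 0.64  0.37 -0.71] w 0.6017698255920602 [-0.12  0.43  0.65  1.86 -0.32  0.96  0.63]
side 182 [ 0.4196 -0.2746  0.0309] [0.5609 0.0984 0.2513]
 plane dz/dx,dz/dy,z0 [ 0.0189 -0.0033  0.0396] 146
  y 0.013164456696021776 x mid 0.5360488024421013 w 0.015332179463423246
  y 0.029354473504207102 x mid 0.5388301530069224 w 0.020564055444736495
  y 0.04958796464554696 x mid 0.5413668539539502 w 0.022713997154817478
  y 0.0691275173999161 x mid 0.5423657465733289 w 0.0228433601879785
  y 0.0878891015226548 x mid 0.5421333167411879 w 0.0225688346220706
top 331 [ 0.5278 -0.0619  0.0271] [ 0.5554 -0.0004  0.043 ]
 plane dz/dx,dz/dy,z0 [0.0167 0.0025 0.0382] 295
  y -0.06168606612489391 x mid 0.5442272325707832 w 0.010914491133327209
  y -0.050470282838023385 x mid 0.5399737198207774 w 0.02432354885871102
  y -0.029881445564260416 x mid 0.5406736843410999 w 0.02273209447732838
  y -0.009414379984374725 x mid 0.5405163410493041 w 0.02244513088942901
```

View pics/e1.png

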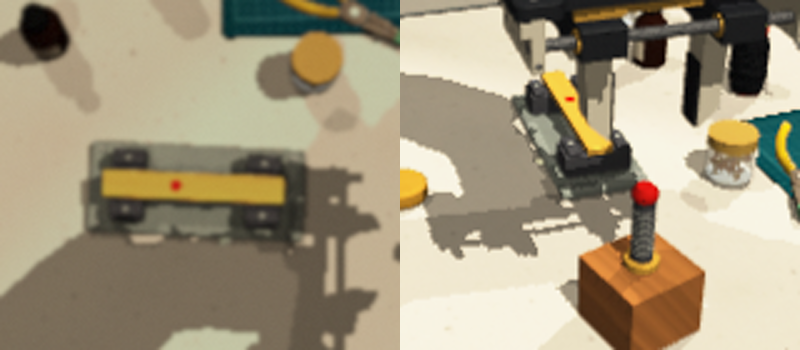

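The bar lies flat in both channels, about centred. The red spot is at top crop (175,185) and side crop (570,98). Next I measure the spot and descend on the punch.

```bash
python3 - <<'E'
from h import *
t=np.load("top2.npz");s=np.load("side2.npz")
a=blob(t["p"],(0,160,60),(9,255,255),(300,195,320,215));b=blob(s["p"],(0,160,60),(11,255,255),(480-0-160,200,336,216)) if 0 else blob(s["p"],(0,160,60),(11,255,255),(320,203,336,216))
print(cen(a),cv2.contourArea(a),cen(b),cv2.contourArea(b))
print(plane("top",*cen(a),.038),plane("side",*cen(b),.038),tri(("top",*cen(a)),("side",*cen(b))))
c=blob(t["p"],(16,120,60),(32,255,255),(275,190,362,215));print(rect(onp("top",c,.038)))
E
python3 inch.py '0 0 0 -0.001 0 0.03 0.6;0 0 0 -0.001 0 0.06 0.6;0 0 0 -0.001 0 0.085 0.6;0 0 0 -0.001 0 0.099 0.6;0 0 0 -0.001 0 0.099 0.6;0 0 0 -0.001 0 0.099 0.6;0 0 0 -0.001 0 0.099 0.6'; python3 go.py 0.5008 -0.2432 0.077 -2.5
```

```text
(309.90476190476187, 203.9047619047619) 3.5 (np.float64(327.5), np.float64(209.0)) 0.0
[0.54199582 0.03256507 0.038     ] [0.54423052 0.03961294 0.038     ] (array([0.54153623, 0.03229747, 0.0421566 ]), np.float64(0.0002724475746253045))
(array([541.36499023,  17.35903168]), array([ 28.71589851, 162.85420227]), np.float32(88.40744))
time_s: 9.27
ee_pos: [0.5015, -0.2433, 0.0788]
tool_rot: [2.267, 2.174, 0.001]
force: [-0.7, 0.2, -0.9]
width: 0.596
gripper_force: 0.0
rot [0.0013 0.0002 0.0018] d [ 0.0001 -0.0007  0.0018] rows 0.0465896095741696 0.017670352953359936 t 9.2667 F [-0.75  0.18 -0.92] w 0.5959715854828028 [-0.04  0.56  0.56  1.94 -0.43  0.76  0.73]
```

```bash
python3 inch.py '0 0 0 0 0 0.001 0;0 0 0 0 0 0.001 0;0 0 0 0 0 0.001 0;0 0 0 0 0 0.001 0;0 0 0 0 0 0.001 0;0 0 0 0 0 0.001 0;0 0 0 0 0 0.001 0;0 0 0 0 0 0.001 0;0 0 0 0 0 0.001 0;0 0 0 0 0 0.001 0;0 0 0 0 0 0.001 0' 35; python3 go.py 0.5008 -0.2432 0.077 -2.5
```

```text
time_s: 10.18
ee_pos: [0.5006, -0.2437, 0.0768]
tool_rot: [-2.269, -2.173, -0.0]
force: [-0.8, -0.2, 1.2]
width: 0.168
gripper_force: 35.0
rot [ 0.     -0.0001  0.0005] d [ 0.0005  0.0002 -0.0002] rows 0.013483663886081411 0.004053054373827829 t 10.1833 F [-0.84 -0.22  1.19] w 0.1676661765342458 [-0.04  0.56  0.56  1.95 -0.43  0.75  0.73]
```

```bash
python3 inch.py '0 0 0 0 0 -0.015 0;0 0 0 0 0 -0.03 0;0 0 0 0 0 -0.045 0;0 0 0 0 0 -0.06 0;0 0 0 0 0 -0.08 0;0 0 0 0 0 -0.09 0;0 0 0 0 0 -0.09 0;0 0 0 0 0 -0.09 0'; python3 go.py 0.542 0.0326 0.14 -2.5
```

```text
time_s: 10.85
ee_pos: [0.5007, -0.2435, 0.1666]
tool_rot: [2.268, 2.173, 0.001]
force: [-0.6, -0.0, -1.7]
width: 0.17
gripper_force: 35.0
rot [ 0.0006 -0.0001  0.0009] d [0.2776 0.0294 0.0266] rows 6.725801876293459 0.00872356995884872 t 10.85 F [-0.56 -0.   -1.7 ] w 0.17002187572202615 [-0.11  0.45  0.65  1.87 -0.33  0.94  0.65]
```

```bash
python3 inch.py '0 0 0 0.03 0.003 0 0;0 0 0 0.06 0.006 0 0;0 0 0 0.095 0.01 0 0;0 0 0 0.13 0.014 0 0;0 0 0 0.165 0.017 0 0;0 0 0 0.2 0.021 0 0;0 0 0 0.235 0.025 0.01 0;0 0 0 0.265 0.028 0.02 0;0 0 0 0.2776 0.0294 0.035 0;0 0 0 0.2776 0.0294 0.042 0;0 0 0 0.2776 0.0294 0.042 0;0 0 0 0.2776 0.0294 0.042 0'; python3 go.py 0.542 0.0326 0.110 -2.5
python3 - <<'E'
from h import *
for n in("top","side"):
    p,d=eyes.read_camera(n);np.savez(n+"3.npz",p=p,d=d)
    b=(280,165,360,235) if n=="top" else (285,145,365,215)
    globals()[n]=cv2.resize(p[b[1]:b[3],b[0]:b[2]],(400,350),interpolation=cv2.INTER_CUBIC)
cv2.imwrite("pics/f1.png",np.hstack([top,side])[:,:,::-1])
E
```

```text
time_s: 11.85
ee_pos: [0.5411, 0.0309, 0.124]
tool_rot: [-2.27, -2.171, 0.004]
force: [0.1, -1.5, -0.6]
width: 0.168
gripper_force: 35.0
rot [-0.0019  0.0014 -0.0009] d [0.0018 0.0008 0.014 ] rows 0.33883807480931066 0.020298069239930654 t 11.85 F [ 0.06 -1.5  -0.62] w 0.1682656049744111 [-0.59  0.47  0.6   1.94 -0.35  0.83  0.15]
```

View pics/f1.png

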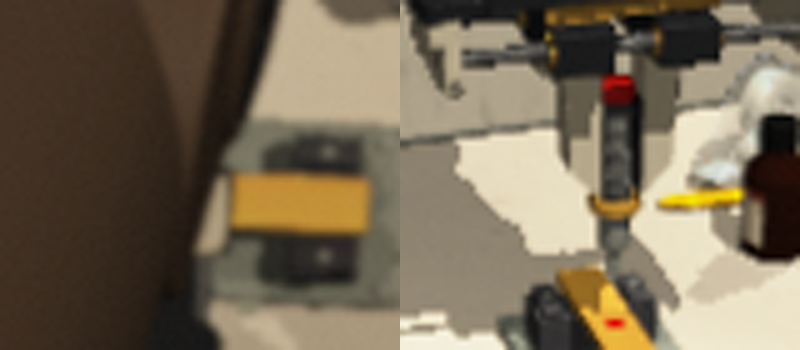

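The side view shows the punch upright in the jaws, collar at crop (615,205), with the spot below it at crop (615,323). The arm blocks the top view. I'll compare punch and spot within the side camera.

```bash
cat > rel.py <<'E'
from h import *
import sys
np.set_printoptions(precision=4,suppress=True)
z=np.load("side"+sys.argv[1]+".npz");p=z["p"].astype(float);o=env.observe();e=o["ee_pos"];print("ee",e)
def wc(w,box):
    x0,y0,x1,y1=box;v,u=np.mgrid[y0:y1,x0:x1];w=w[y0:y1,x0:x1];return (w*u).sum()/w.sum(),(w*v).sum()/w.sum(),w.sum()
g=p[:,:,1]/(p[:,:,0]+1)
w=np.clip(.6-g,0,.4)*(p[:,:,0]>90);b=(321,204,336,216);us=wc(w,b)
print("spot",us,plane("side",*us[:2],.038))
H=cv2.cvtColor(z["p"],cv2.COLOR_RGB2HSV)
uc=None
for nm,lo,hi,box in(("cap",(0,180,60),(8,255,255),(318,155,340,172)),("collar",(13,120,60),(32,255,255),(320,178,337,192))):
    c=blob(z["p"],lo,hi,box);x=c.reshape(-1,2);u,v=(x.min(0)+x.max(0))/2;m=cv2.inRange(H,lo,hi);vv,uu=np.nonzero(m[box[1]:box[3],box[0]:box[2]]);d=np.median(z["d"][vv+box[1],uu+box[0]])
    zz=e[2]-.0228+(.003 if nm=="collar" else .0605)
    print(nm,(u,v),x.min(0),x.max(0),"on plane",plane("side",u,v,zz),"depth pt",pt("side",u,v,d),"model proj",proj("side",(e[0],e[1],zz)))
print("model spot proj",proj("side",(.542,.0326,.038)))
E
python3 rel.py 3
```

```text
ee [0.542  0.0306 0.1251]
spot (np.float64(327.53432677579934), np.float64(209.25403048749345), np.float64(1.8313694502428257)) [0.5439 0.0383 0.038 ]
cap (np.float64(328.5), np.float64(162.5)) [326 160] [331 165] on plane [0.5437 0.0339 0.1628] depth pt [0.541  0.0264 0.1658] model proj [328.2805 163.0718]
collar (np.float64(327.5), np.float64(185.5)) [323 183] [332 188] on plane [0.5414 0.0329 0.1053] depth pt [0.5384 0.0245 0.1093] model proj [328.0638 185.8553]
model spot proj [327.5698 210.4111]
```

```bash
python3 go.py 0.5428 0.0338 0.106 -2.5
```

```text
rot [ 0.0003  0.0006 -0.002 ] d [0.0033 0.0007 0.0191] rows 0.464639482929932 0.016854821911292502 t 11.95 F [ 0.05  0.06 -0.21] w 0.17299289500128562 [-0.59  0.47  0.6   1.94 -0.35  0.83  0.15]
```

```bash
python3 inch.py '0 0 0 0.0032 0.0007 0.008 0;0 0 0 0.0032 0.0007 0.016 0;0 0 0 0.0032 0.0007 0.019 0;0 0 0 0.0032 0.0007 0.019 0;0 0 0 0.0032 0.0007 0.019 0;0 0 0 0.0032 0.0007 0.019 0'; python3 go.py 0.5428 0.0338 0.103 -2.5
python3 - <<'E'
from h import *
p,d=eyes.read_camera("side");np.savez("side4.npz",p=p,d=d)
cv2.imwrite("pics/g1.png",cv2.resize(p[155:220,285:370],(782,598),interpolation=cv2.INTER_CUBIC)[:,:,::-1])
print(proj("side",(.5428,.0338,.038)))
E
```

```text
time_s: 12.45
ee_pos: [0.5429, 0.0354, 0.1059]
tool_rot: [2.269, 2.173, 0.0]
force: [-0.1, 0.2, -1.1]
width: 0.168
gripper_force: 35.0
rot [0.0002 0.     0.0003] d [-0.0016 -0.      0.0029] rows 0.07897592786608093 0.002822604323908294 t 12.45 F [-0.11  0.16 -1.12] w 0.1676793543323529 [-0.58  0.5   0.58  1.96 -0.38  0.79  0.17]
[327.71811093 210.14314247]
```

View pics/g1.png

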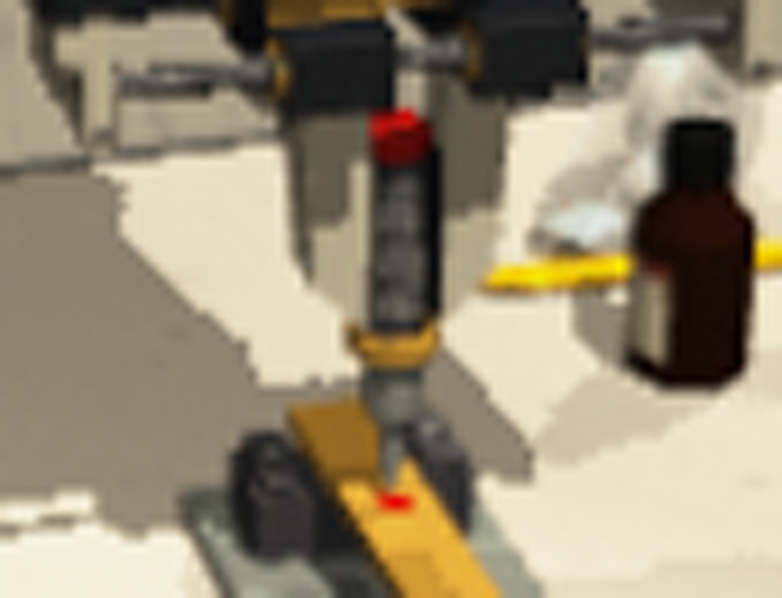

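The point hangs about 3 mm above the bar at crop (393,488), with the spot at (395,502). It is laterally aligned but about 2 mm too far in +y, so I correct that and descend.

```bash
python3 inch.py '0 0 0 -0.0018 0 0 0;0 0 0 -0.0018 0 0 0;0 0 0 -0.0018 0 0 0;0 0 0 -0.0018 0 0.0015 0;0 0 0 -0.0018 0 0.0025 0;0 0 0 -0.0018 0 0.0025 0;0 0 0 -0.0018 0 0.0025 0'; python3 inch.py '0 0 0 0 0 0.001 0;0 0 0 0 0 0.002 0;0 0 0 0 0 0.002 0;0 0 0 0 0 0.002 0';  python3 - <<'E'
from h import *
p,d=eyes.read_camera("side");np.savez("side5.npz",p=p,d=d)
cv2.imwrite("pics/g2.png",cv2.resize(p[175:220,295:355],(780,585),interpolation=cv2.INTER_CUBIC)[:,:,::-1])
o=env.observe();print(o["ee_pos"],o["force"])
E
```

```text
time_s: 13.08
ee_pos: [0.5426, 0.0338, 0.1032]
tool_rot: [-2.269, -2.173, 0.0]
force: [-0.4, 0.2, -0.8]
width: 0.171
gripper_force: 35.0
time_s: 13.42
ee_pos: [0.5428, 0.0338, 0.1013]
tool_rot: [2.269, 2.173, 0.0]
force: [-0.0, -0.3, 0.8]
width: 0.171
gripper_force: 35.0
[0.5427856  0.03375756 0.10135024] [-0.54704587  0.09531198  1.3041448 ]
```

View pics/g2.png

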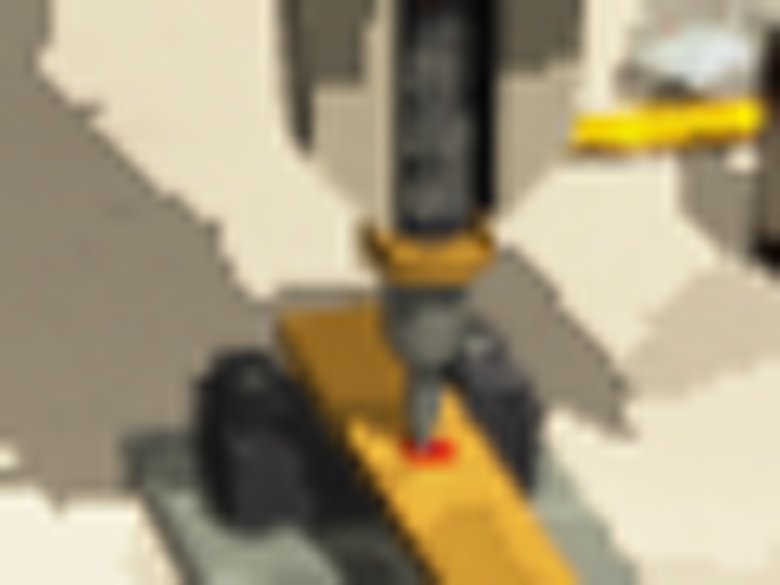

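The point rests on the red spot: tip at crop (422,445), spot (428,452). About 1.5 mm of the nose is in, so roughly 4.5 mm more.

```bash
python3 inch.py '0 0 0 0 0 0.001 0;0 0 0 0 0 0.002 0;0 0 0 0 0 0.003 0;0 0 0 0 0 0.004 0;0 0 0 0 0 0.0045 0;0 0 0 0 0 0.0045 0;0 0 0 0 0 0.0045 0;0 0 0 0 0 0.0045 0;0 0 0 0 0 0.0045 0'; python3 - <<'E'
from h import *
F=[]
for i in range(6):
    p,d=eyes.read_camera("side");o=env.observe();F.append(np.r_[o["ee_pos"],o["force"]])
print(np.mean(F,0).round(4),np.std(F,0).round(4),o["time_s"])
np.savez("side6.npz",p=p,d=d)
cv2.imwrite("pics/g3.png",cv2.resize(p[175:220,295:355],(780,585),interpolation=cv2.INTER_CUBIC)[:,:,::-1])
E
```

```text
time_s: 14.22
ee_pos: [0.5428, 0.0338, 0.0968]
tool_rot: [2.269, 2.173, 0.0]
force: [-0.8, 0.3, 3.3]
width: 0.172
gripper_force: 35.0
[ 0.5428  0.0338  0.0968 -0.0127  0.1488  2.5026] [0.     0.     0.     0.3455 0.2613 0.279 ] 14.5167
```

View pics/g3.png

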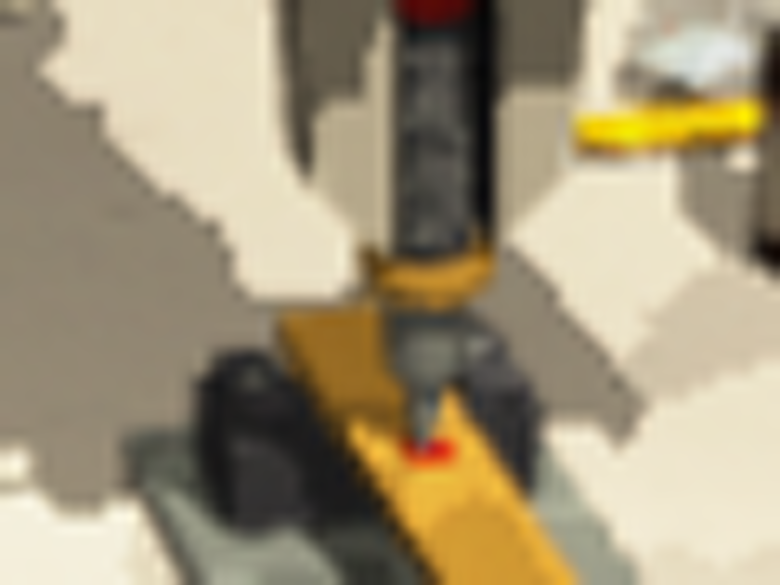

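The point is still on the spot and the punch upright. Force over baseline is about 3.5 N, and the sink is about 5–6 mm. One half-millimetre nudge, then hand in.

```bash
python3 inch.py '0 0 0 0 0 0.0005 0;0 0 0 0 0 0.0005 0;0 0 0 0 0 0.0005 0;0 0 0 0 0 0.0005 0' && python3 -c "
from cell import env, eyes
o=env.observe();print(o['force'],o['ee_pos']);print(env.finish_job())"
```

```text
time_s: 14.85
ee_pos: [0.5427, 0.0338, 0.0963]
tool_rot: [2.269, 2.173, 0.0]
force: [1.2, -1.1, 3.0]
width: 0.173
gripper_force: 35.0
[ 1.17865099 -1.0529522   2.97389934] [0.54273744 0.03381222 0.09628022]
the job is handed in; nothing more can be done
None
```

The job is handed in at about 14.9 s: the bar lies flat in both channels, red spot up, and the gripped punch stands upright on the spot with its nose sunk an estimated 5.5–6.5 mm of its 12 mm; jar, bottle and puck were not touched.

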